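# Clamp a gear shaft in the V-block

### The job

Take the gear shaft from the wooden rest and lay it gently into both vees of the blue V-block, centred lengthwise, with its brass gear in the gap on the side of the vee that has the clamp strap. Once it lies seated and let go, swing the red-knobbed strap over until it rests on the shaft, without slamming it, and let go. Leave the other things on the bench where they are.

Things in the scene. Friction and masses are not known exactly. Their poses are not given: they have to be found in the camera images.
- shaft_mid (a point): Middle of the loose gear shaft, on its axis: steel round bar, 24 mm diameter, 190 mm long, about 0.45 kg, with a brass gear 33 mm from the middle. Axis y runs along the shaft, gear on the -y half; x and z may be rolled. It starts level in the wooden rest, axis 47 mm above the bench, within 6 mm of the rest's middle lengthwise.
- gear (a point): Centre of the brass gear (40 mm over the teeth, 12 mm wide), on the shaft's axis, 33 mm from shaft_mid towards the shaft's -y end.
- rest: Wooden rest fixed to the bench, origin at the centre of its underside; base 90 x 150 x 12 mm (x, y, z). Two notched plywood uprights at y = -65 and +65 mm, 18 mm thick, 70 mm wide, 53 mm high; their 30 mm wide notches are open upward, floor at 35 mm. Clear space of 112 mm between the uprights.
- fixture: Fixed blue V-block fixture, origin at the centre of its underside. Base plate 125 x 170 x 12 mm (x -55 to +70 mm). Two vees at y = -60 and +60 mm, each 30 mm long in y, 68 mm wide in x, top 52 mm above the bench; 90 degree V, mouth 44 mm wide, bottom of the V at 30 mm. Free gap of 90 mm between the vees. The strap is on the -y vee.
- vee_seat (a point): Point midway between the vees where the middle of the shaft's axis lies when seated, 47 mm above the bench straight over the fixture's origin; z up, y along the vees. With shaft_mid here and the shaft's y along this y, the gear hangs in the gap, 6 mm clear of the strap's vee.
- strap_hinge (a point): Centre of the strap's hinge pin, at x = +55, y = -60 mm from vee_seat and 62 mm above the bench, between two cheeks (17 mm either side in y, 18 mm wide in x, top at 72 mm). Axes parallel to those of vee_seat; the pin runs along y.
- strap_knob (a point): Centre of the strap's red end knob: cylinder 18 mm diameter, 26 mm long, axis parallel to the hinge pin. At strap angle 0 it is 112 mm from the pin towards the fixture's -x and 3 mm above it; it swings about the pin. Strap: steel bar 20 mm wide, 6 mm thick. Pinched across its end faces (26 mm) the knob turns between the fingers as it swings; it can also be pushed.
- strap (a joint): Strap angle in rad: 0 = level, lying on top of a seated shaft; grows as it swings open, up and away to the fixture's +x side (1.57 upright, stop at 2.75). It starts open, 2.0 to 2.5. A stiff hinge (about 1 N at the knob) holds it where it is left. Without a shaft it would go on down to -0.3.
- spray_can: Bystander: black can with yellow cap, 54 mm diameter, 160 mm high, upright; origin at its foot's centre.
- red_cap: Bystander: small red plastic cup, 44 mm across, 35 mm high; origin at its foot's centre.
- spanner: Bystander: steel spanner lying flat on the bench.
- carburettor: Bystander: brass carburettor body, about 95 x 75 x 75 mm; origin at the centre of its underside.
Things that resemble listed ones, but are neither listed nor needed, are in the scene too. What is shaped like the fixture but purple is not meant.

How it is judged:
By the outcome, as a careful person would: the job done as asked, in the order asked, and still so for the second after the job is handed in, with the robot touching nothing.
It also fails if it takes over 62 s, if anything falls off the work surface, if the arm or the gripper's body presses on something with over 40 N, if the wrist force passes 120 N, or if a joint passes its speed limit or range.

### The arm

A 7-joint arm with a two-finger parallel gripper is mounted at the origin on the work surface. World frame = base frame: x ahead of the robot, y to its left, z up, the work surface at z = 0. Lengths are in m, angles in degrees, forces in N, time in s.
With the tool pointing down it reaches from about 0.4 to 0.925 m from the base axis. Payload 4.1 kg.
Tool frame: the origin (TCP) lies on the mounting face of the last link; the fingertips stand 173 mm ahead of it and the grasp point (between the pads) lies 155 mm ahead of it; z points along the fingers, y is the line along which they close (so a half turn about z gives the same grasp; the last joint's range is limited). The gripper opens to 85 mm and grips with 20 to 120 N. Pads are 22 mm wide; open, the fingers measure 114 mm over their backs; the gripper's body (76 mm by 85 mm) begins 54 mm behind the grasp point. The pads swing forward as they close: fully open they stand 13 mm farther back than shut.
Start: joints at [57.697, 22.827, 2.584, 88.041, -1.071, 69.15, -2.905], TCP at [0.291, -0.581, 0.405] pointing down, gripper open.
Joint ranges: [-161.44, 161.44], [-28.35, 127.94], [-78.24, 83.42], [0, 140.83], [-78.03, 258.03], [13.02, 114.36], [-168.23, 168.23]. Speed limits (degrees/s): [147.25, 147.25, 180, 180, 180, 180, 180].

### API

Orientations are given as a 3x3 rotation matrix whose columns are the frame's x, y, z axes.
In Python, from bench import get_obs, optics, env gives the robot as it stands.
- The arm moves only by the tool apply_moves, never from a script. Its argument "motion" is a list that holds one entry, the list of rows, each a list of 7 numbers: the opening, from 0 (shut) to 1 (fully open), then the shift along the world's x, y, z in cm, then the turn, a rotation vector about the world's x, y, z in rad. A call has exactly 10 rows; each row is the pose to reach, as a shift and turn from the pose commanded when the call began; what a row does not reach only later rows make up. A row lasts 1/12 s, in which the tool goes at most 41.7 mm and 7.16 degrees, less where a joint would pass 70% of its speed; a pose out of reach is approached as far as the arm can. A call with a gripper value outside its range is refused whole. The fingers move at their own pace and stop on an object; "newtons" is the grip in N (left out, the last holds). Time passes only in rows, so rows that repeat a pose let the fingers close, or fill a call up. It gives the time, the measured TCP pose, the force, the opening and the grip force at its end, in the units of the state.
- get_obs(): the state, without advancing time (a new reading comes with each control period).
- optics.capture(name): name is "side" or "top"; returns (picture, depth): 400x640x3 uint8, blue, green, red; 400x640 float32, m along the optical axis (not along the pixel's ray), 0 where there is no reading.
- optics.camera_model(name): a dict with "mtx" (3x3 intrinsics, pixels), "cam_to_world" (4x4, takes a point from camera to world coordinates). Camera axes: x right, y down, z forward; pixel columns grow to the right and rows downward; lengths in m; the calibration is good to about 2 mm. A picture is of the moment at which its call begins. camera_model takes no time and is no camera call.
- env.job_done(): hands the job in; it is judged then, once.
The state is a dict: "t": time; "joint_pos": joint angles; "dq": joint speeds; "tau": joint torques, N m; "ee_pos": TCP position; "orientation": TCP orientation; "force": force on the tool from outside, world axes, zero at the start; "ft_torque": the same for the moment, N m; "grip_width": finger opening in m; "finger_force": force on a finger pad.
Only numpy, scipy, OpenCV 4.12 (cv2) and the standard library are available. Lean on these libraries where they do the work, as an engineer would, in place of code of your own. Each camera call takes 0.05 s, during which the arm holds its last target. There are 200 camera calls.

## Working session

There is one attempt and no reset: what is moved stays moved. The work goes in short steps, Python scripts to look and compute and a tool call to move; the robot and the scene stay as the last step left them, time stands still between calls to the robot, and variables do not carry over. Pictures are saved under pics/ and viewed, at most 12 in all, crops included, and the job is handed in when it is done.

Besides the shell and the picture viewer there is one more tool, called after "Request:" as a command line: name --argument value ..., lists and objects as JSON in quotes. apply_moves: Moves the arm, as the interface text tells. Its arguments: {"type":"object","properties":{"motion":{"type":"array"},"newtons":{"type":"number"}},"required":["motion"]}

```bash
mkdir -p pics
cat > h.py <<'E'
import numpy as np, cv2
from bench import get_obs, optics, env
def cap(n,tag):
    im,d=optics.capture(n); cv2.imwrite(f'pics/{tag}.png',im); np.save(f'pics/{tag}.npy',d); return im,d
def pts(n,d):
    m=optics.camera_model(n); K=np.array(m['mtx']);T=np.array(m['cam_to_world'])
    v,u=np.mgrid[:d.shape[0],:d.shape[1]]
    P=np.stack([(u-K[0,2])/K[0,0]*d,(v-K[1,2])/K[1,1]*d,d],-1)
    return P@T[:3,:3].T+T[:3,3]
E
python3 - <<'E'
from h import *
o=get_obs(); print(o)
for n in('top','side'):
    cap(n,n+'0'); m=optics.camera_model(n); print(n,np.round(m['cam_to_world'],3).tolist(),np.round(m['mtx'],1).tolist())
E
```

```text
{'t': 0.0, 'joint_pos': array([57.6980408 , 22.87131857,  2.57925661, 88.11594322, -1.06998918,
       69.14902984, -2.9065966 ]), 'dq': array([ 0.10600491,  0.04477887,  0.00217792, -0.04882785, -0.22593828,
       -0.06366426, -0.01994156]), 'tau': array([-3.20846743e-05, -4.75126362e+01,  1.36468023e+00, -2.54224116e+01,
        1.16656613e-02,  9.67089582e-03,  8.97619771e-06]), 'ee_pos': array([ 0.29125173, -0.58075392,  0.40365583]), 'orientation': array([[ 8.93874247e-01,  4.48316640e-01, -1.01082726e-03],
       [ 4.48317753e-01, -8.93872687e-01,  1.67688197e-03],
       [-1.51776786e-04, -1.95209341e-03, -9.99998083e-01]]), 'force': array([ 0.29054471, -0.14609586,  0.1247385 ]), 'ft_torque': array([-0.01658661, -0.01835756, -0.02994706]), 'finger_force': 0.0, 'grip_width': 0.08539645951981899}
top [[0.016, -0.999, 0.052, 0.425], [-1.0, -0.016, -0.006, 0.07], [0.007, -0.052, -0.999, 1.478], [0.0, 0.0, 0.0, 1.0]] [[465.4, 0.0, 312.2], [0.0, 465.4, 197.1], [0.0, 0.0, 1.0]]
side [[-0.995, -0.044, 0.093, 0.403], [-0.102, 0.578, -0.81, 1.058], [-0.018, -0.815, -0.579, 0.772], [0.0, 0.0, 0.0, 1.0]] [[520.9, 0.0, 315.8], [0.0, 520.9, 196.7], [0.0, 0.0, 1.0]]
```

View pics/top0.png

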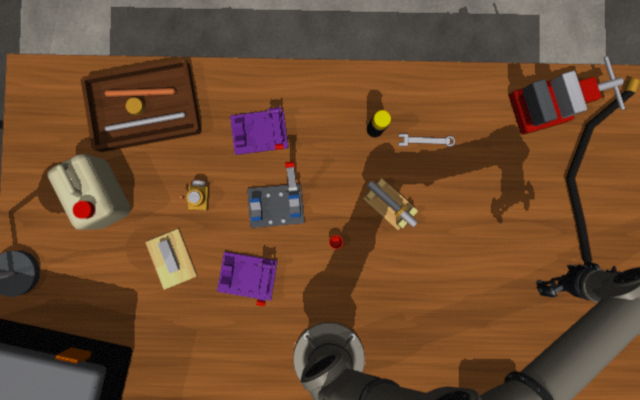

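View pics/side0.png

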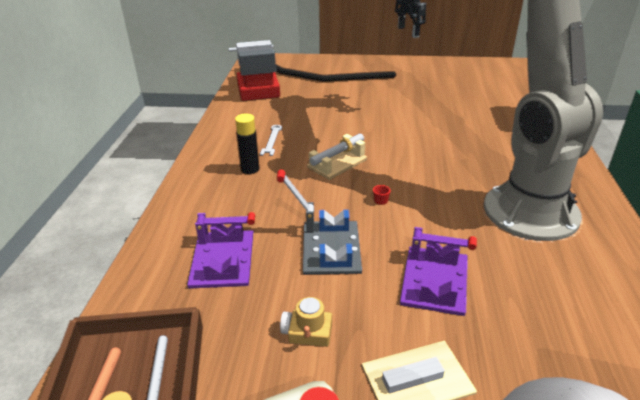

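Run:
```python
from h import *
im=cv2.imread('pics/top0.png'); s=cv2.imread('pics/side0.png')
a=cv2.resize(im[140:240,230:330],(400,400),interpolation=cv2.INTER_CUBIC)
b=cv2.resize(im[160:260,345:445],(400,400),interpolation=cv2.INTER_CUBIC)
c=cv2.resize(s[165:285,265:385],(400,400)[::1],interpolation=cv2.INTER_CUBIC)[:200*2]
e=cv2.resize(s[115:190,290:390],(400,300),interpolation=cv2.INTER_CUBIC)
cv2.imwrite('pics/c1.png',np.hstack([a,b])); 
c=cv2.resize(s[165:285,265:385],(400,400),interpolation=cv2.INTER_CUBIC); e=cv2.copyMakeBorder(e,0,100,0,0,0)
cv2.imwrite('pics/c2.png',np.hstack([c,e]))
```

```text
(no output)
```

View pics/c1.png

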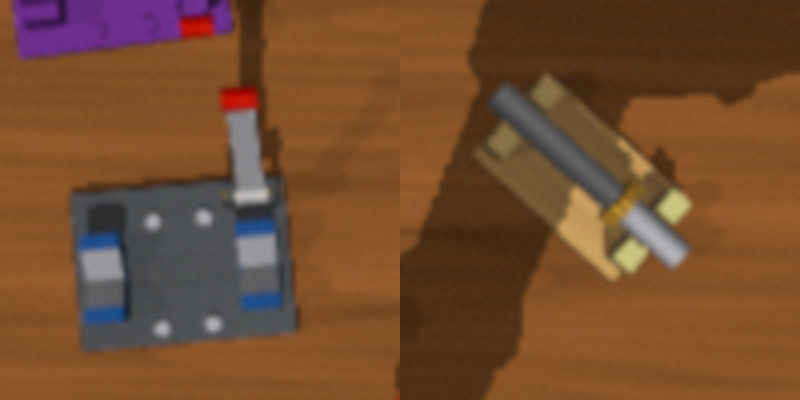

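View pics/c2.png

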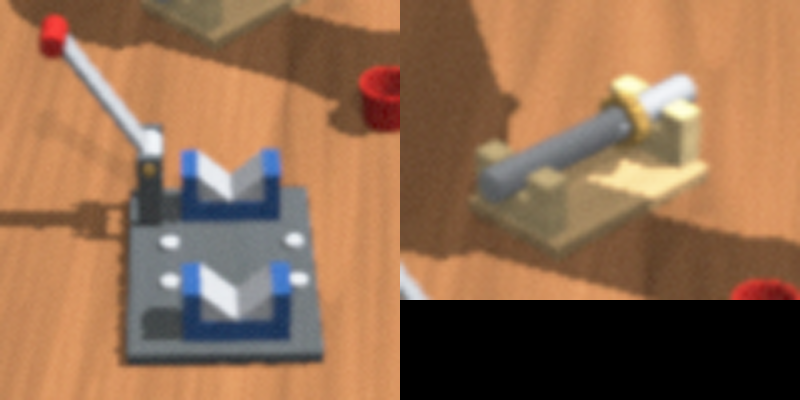

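The wanted shaft has the gear and sits in the rest at top (392,203). Look-alikes: the silver rod in the tray (145,122), the orange rod (140,92) and the grey bar on the note (168,253). The fixture I want is the blue/grey V-block at (275,206), not the purple ones at (258,130) and (247,275). The gear end points lower-right (400,211), and the strap vee is on the right (295,207) with its knob at (290,165).

```bash
cat >> h.py <<'E'
def px(n,u,v,z):
    m=optics.camera_model(n); K=np.array(m['mtx']);T=np.array(m['cam_to_world'])
    r=T[:3,:3]@np.array([(u-K[0,2])/K[0,0],(v-K[1,2])/K[1,1],1]); return T[:3,3]+r*(z-T[2,3])/r[2]
E
python3 - <<'E'
from h import *
for n in('top','side'):
    im=cv2.imread(f'pics/{n}0.png'); P=pts(n,np.load(f'pics/{n}0.npy')); hsv=cv2.cvtColor(im,cv2.COLOR_BGR2HSV)
    x,y,z=P[...,0],P[...,1],P[...,2]
    print(n,'bench z',np.median(z[(abs(x-.42)<.03)&(abs(y+.15)<.25)]))
    # shaft
    R=(abs(x-.42)<.12)&(abs(y+.09-0)<.16)
    print('rest region guess',px('top',392,203,.047))
    c=px('top',392,203,.047); R=(np.hypot(x-c[0],y-c[1])<.12)
    s=R&(hsv[...,1]<70)&(z>.045)&(z<.066)
    q=P[s]; m,v=cv2.PCACompute(q.astype(np.float32),None)
    t=(q-m)@v[0]; print('shaft n',len(q),'mean',m.round(4),'dir',v[0].round(3),'ext mid',(m[0]+v[0]*(t.min()+t.max())/2).round(4),np.ptp(t).round(4),'top z',np.percentile(q[:,2],[50,95]).round(4))
    g=R&(hsv[...,0]>15)&(hsv[...,0]<30)&(hsv[...,1]>60)&(z>.058); print('gear',g.sum(),P[g].mean(0).round(4) if g.any() else '')
    f=px('top',275,208,.052)
    R=(np.hypot(x-f[0],y-f[1])<.12)
    b=R&(hsv[...,0]>100)&(hsv[...,0]<125)&(hsv[...,1]>120)&(z>.044)&(z<.06)
    print('blue',b.sum(),f.round(4)); q=P[b]
    for lo,nm in((q[:,1]>f[1],'+y'),(q[:,1]<=f[1],'-y')):
        r=q[lo]; print(nm,len(r),'mean',r.mean(0).round(4),cv2.minAreaRect((r[:,:2]*1000).astype(np.float32)))
        for h in (r[:,0]>r[:,0].mean(),r[:,0]<=r[:,0].mean()): print('   ',h.sum(),r[h].mean(0).round(4))
    k=(np.hypot(x-f[0]-.1,y-f[1]+.04)<.08)&((hsv[...,0]<8)|(hsv[...,0]>172))&(hsv[...,1]>170)&(z>.1); print('knob',k.sum(),P[k].mean(0).round(4) if k.any() else '')
T=lambda u,v,z: px('top',u,v,z).round(4)
print('ends',T(370.75,184.5,.052),T(413.75,223,.052),'gear',T(400.5,211,.06))
print('vee',T(230+102/4,140+278/4,.052),T(230+259/4,140+265/4,.052))
print('plate TL,BL,BR',T(248,188,.012),T(250.75,227.5,.012),T(304.25,222.5,.012))
E
```

```text
top bench z 0.003565864054430601
rest region guess [ 0.48534151 -0.18516494  0.047     ]
shaft n 411 mean [[ 0.4844 -0.1817  0.0571]] dir [0.658 0.753 0.002] ext mid [ 0.4833 -0.1829  0.0571] 0.1874 top z [0.0575 0.0624]
gear 60 [ 0.4648 -0.2037  0.0642]
blue 133 [0.464  0.1744 0.052 ]
+y 67 mean [0.4554 0.2344 0.0529] ((458.6933898925781, 233.97837829589844), (65.92437744140625, 30.97230339050293), 4.249138355255127)
    29 [0.4873 0.2378 0.0533]
    38 [0.4311 0.2317 0.0526]
-y 66 mean [0.4696 0.1152 0.053 ] ((471.52276611328125, 114.9981918334961), (67.07272338867188, 28.242124557495117), 6.5354437828063965)
    30 [0.5001 0.1184 0.0535]
    36 [0.4441 0.1126 0.0526]
knob 49 [0.586  0.1274 0.1652]
side bench z 0.0019324501152553908
rest region guess [ 0.48534151 -0.18516494  0.047     ]
shaft n 424 mean [[ 0.4838 -0.1759  0.0552]] dir [ 0.659  0.752 -0.001] ext mid [ 0.4796 -0.1806  0.0552] 0.1953 top z [0.0557 0.0612]
gear 46 [ 0.4644 -0.2021  0.0637]
blue 188 [0.464  0.1744 0.052 ]
+y 114 mean [0.4592 0.239  0.0521] ((458.386474609375, 237.26712036132812), (65.3360824584961, 31.691009521484375), 5.453266143798828)
    58 [0.4868 0.2417 0.0519]
    56 [0.4307 0.2363 0.0523]
-y 74 mean [0.471  0.1213 0.0519] ((470.70440673828125, 118.79136657714844), (63.62638473510742, 26.818246841430664), 6.416886329650879)
    37 [0.4984 0.124  0.0519]
    37 [0.4436 0.1186 0.052 ]
knob 79 [0.5857 0.1325 0.1627]
ends [ 0.541  -0.1184  0.052 ] [ 0.4249 -0.2514  0.052 ] gear [ 0.4608 -0.209   0.06  ]
vee [0.4584 0.234  0.052 ] [0.4703 0.114  0.052 ]
plate TL,BL,BR [0.5268 0.2638 0.012 ] [0.4026 0.2523 0.012 ] [0.4209 0.0845 0.012 ]
```

Request:
apply_moves --motion '[[[1, 1, 2, 0, 0, 0, 0.04], [1, 3, 6, 0, 0, 0, 0.08], [1, 5, 10, -0.5, 0, 0, 0.12], [1, 7, 14, -1, 0, 0, 0.16], [1, 9, 18, -2, 0, 0, 0.2], [1, 11, 22, -3, 0, 0, 0.25], [1, 12.7, 26, -4, 0, 0, 0.3], [1, 14.5, 30, -5, 0, 0, 0.34], [1, 16, 33, -5, 0, 0, 0.37], [1, 17, 35, -5, 0, 0, 0.387]]]'

```text
t: 0.93
ee_pos: [0.4614, -0.2284, 0.3536]
orientation: [[0.657, 0.754, -0.002], [0.754, -0.657, 0.001], [-0.0, -0.002, -1.0]]
force: [1.2, -0.3, 0.1]
grip_width: 0.0853
finger_force: 0.0
```

Request:
apply_moves --motion '[[[1, 1, 2.5, -1, 0, 0, 0], [1, 2, 4.5, -2, 0, 0, 0], [1, 2.2, 4.85, -3, 0, 0, 0], [1, 2.2, 4.85, -4, 0, 0, 0], [1, 2.2, 4.85, -5, 0, 0, 0], [1, 2.2, 4.85, -5, 0, 0, 0], [1, 2.2, 4.85, -5, 0, 0, 0], [1, 2.2, 4.85, -5, 0, 0, 0], [1, 2.2, 4.85, -5, 0, 0, 0], [1, 2.2, 4.85, -5, 0, 0, 0]]]'

```text
t: 1.77
ee_pos: [0.4834, -0.1832, 0.3053]
orientation: [[0.659, 0.752, 0.001], [0.752, -0.659, -0.001], [0.0, 0.001, -1.0]]
force: [1.0, 0.4, 0.6]
grip_width: 0.0852
finger_force: 0.0
```

Run:
```python
from h import *
o=get_obs(); print(o['t'],o['ee_pos'],o['orientation'].round(3).tolist())
a,d=cap('top','t1'); s,e=cap('side','s1')
a=cv2.resize(a[150:260,330:450],(400,367),interpolation=cv2.INTER_CUBIC); s=cv2.resize(s[80:190,280:400],(400,367),interpolation=cv2.INTER_CUBIC)
cv2.imwrite('pics/c3.png',np.hstack([a,s]))
```

```text
1.7667 [ 0.48343871 -0.18316473  0.30533961] [[0.659, 0.752, 0.001], [0.752, -0.659, -0.001], [0.0, 0.001, -1.0]]
```

View pics/c3.png

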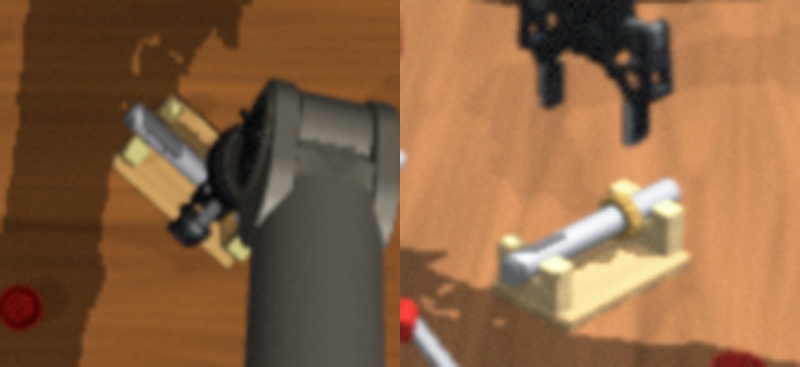

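The fingers straddle the shaft: pads are at side-crop (550,90) and (635,130), and the axis passes between them. I'll descend.

Request:
apply_moves --motion '[[[1, 0, 0, -1.5, 0, 0, 0], [1, 0, 0, -3.5, 0, 0, 0], [1, 0, 0, -5.5, 0, 0, 0], [1, 0, 0, -7.5, 0, 0, 0], [1, 0, 0, -8.7, 0, 0, 0], [1, 0, 0, -9.5, 0, 0, 0], [1, 0, 0, -10, 0, 0, 0], [1, 0, 0, -10.4, 0, 0, 0], [1, 0, 0, -10.4, 0, 0, 0], [1, 0, 0, -10.4, 0, 0, 0]]]'

```text
t: 2.7
ee_pos: [0.4837, -0.1826, 0.2013]
orientation: [[0.659, 0.753, 0.001], [0.753, -0.659, -0.0], [0.0, 0.001, -1.0]]
force: [-0.1, -0.8, -0.4]
grip_width: 0.0851
finger_force: 0.0
```

Request:
apply_moves --motion '[[[0.5, 0, 0, 0, 0, 0, 0], [0.4, 0, 0, 0, 0, 0, 0], [0.35, 0, 0, 0, 0, 0, 0], [0.3, 0, 0, 0, 0, 0, 0], [0.25, 0, 0, 0, 0, 0, 0], [0.2, 0, 0, 0, 0, 0, 0], [0.15, 0, 0, 0, 0, 0, 0], [0.1, 0, 0, 0, 0, 0, 0], [0.1, 0, 0, 0, 0, 0, 0], [0.1, 0, 0, 0, 0, 0, 0]]]' --newtons 60

```text
t: 3.53
ee_pos: [0.4838, -0.1828, 0.2013]
orientation: [[0.659, 0.752, 0.001], [0.752, -0.659, -0.001], [0.0, 0.002, -1.0]]
force: [-0.5, -1.4, 4.6]
grip_width: 0.0224
finger_force: 58.7
```

Request:
apply_moves --motion '[[[0.1, 0, 0, 0.3, 0, 0, 0], [0.1, 0, 0, 1, 0, 0, 0], [0.1, 0, 0, 2, 0, 0, 0], [0.1, 0, 0, 3.5, 0, 0, 0], [0.1, 0, 0, 5.5, 0, 0, 0], [0.1, 0, 0, 7.5, 0, 0, 0], [0.1, 0, 0, 9.5, 0, 0, 0], [0.1, 0, 0, 11, 0, 0, 0], [0.1, 0, 0, 12, 0, 0, 0], [0.1, 0, 0, 12, 0, 0, 0]]]'

```text
t: 4.37
ee_pos: [0.4837, -0.1824, 0.3229]
orientation: [[0.659, 0.753, 0.003], [0.753, -0.659, -0.001], [0.001, 0.003, -1.0]]
force: [0.4, -1.0, -3.8]
grip_width: 0.0227
finger_force: 59.4
```

Run:
```python
from h import *
o=get_obs(); print(o['t'],o['ee_pos'],o['force'],o['ft_torque'],o['orientation'].round(4).tolist())
s,d=cap('side','s2'); P=pts('side',d); hsv=cv2.cvtColor(s,cv2.COLOR_BGR2HSV)
g=(hsv[...,0]>15)&(hsv[...,0]<32)&(hsv[...,1]>90)&(P[...,2]>.12)&(np.hypot(P[...,0]-.48,P[...,1]+.18)<.12); print('gear',g.sum(),P[g].mean(0))
a,_=cap('top','t2')
a=cv2.resize(a[150:260,330:450],(400,367),interpolation=cv2.INTER_CUBIC); s=cv2.resize(s[60:170,280:400],(400,367),interpolation=cv2.INTER_CUBIC)
cv2.imwrite('pics/c4.png',np.hstack([a,s]))
```

```text
4.3667 [ 0.48370394 -0.18240119  0.32290556] [ 0.35630916 -0.96784787 -3.78497663] [ 0.0198799  -0.07241531 -0.00446772] [[0.6585, 0.7526, 0.0031], [0.7526, -0.6585, -0.0011], [0.0012, 0.003, -1.0]]
gear 44 [ 0.45414322 -0.19332248  0.17485721]
```

View pics/c4.png

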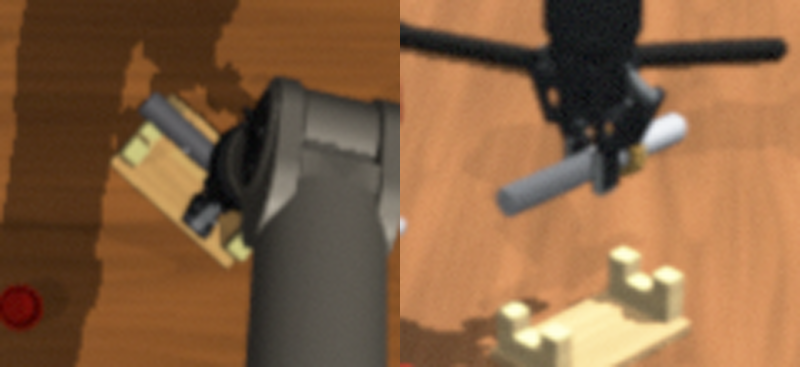

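Request:
apply_moves --motion '[[[0.1, 0, 0.5, 0, 0, 0, 0.06], [0.1, -0.3, 2, 0, 0, 0, 0.14], [0.1, -0.5, 4, 0, 0, 0, 0.23], [0.1, -0.8, 6.5, 0, 0, 0, 0.33], [0.1, -1, 9, 0, 0, 0, 0.43], [0.1, -1.2, 11.5, 0, 0, 0, 0.53], [0.1, -1.5, 14, 0, 0, 0, 0.63], [0.1, -1.7, 16.5, 0, 0, 0, 0.72], [0.1, -1.9, 18.5, 0, 0, 0, 0.79], [0.1, -1.9, 20, 0, 0, 0, 0.822]]]'

```text
t: 5.3
ee_pos: [0.4633, 0.0195, 0.3197]
orientation: [[-0.108, 0.994, -0.003], [0.994, 0.108, 0.0], [0.001, -0.003, -1.0]]
force: [0.4, -0.1, -4.4]
grip_width: 0.0226
finger_force: 59.4
```

Request:
apply_moves --motion '[[[0.1, 0, 2, 0, 0, 0, 0], [0.1, 0, 4.5, 0, 0, 0, 0], [0.1, 0, 7, 0, 0, 0, 0], [0.1, 0, 9.5, 0, 0, 0, 0], [0.1, 0, 12, 0, 0, 0, 0], [0.1, 0, 14, 0, 0, 0, 0], [0.1, 0, 15.3, 0, 0, 0, 0], [0.1, 0, 15.8, 0, 0, 0, 0], [0.1, 0, 15.8, 0, 0, 0, 0], [0.1, 0, 15.8, 0, 0, 0, 0]]]'

```text
t: 6.13
ee_pos: [0.4645, 0.1745, 0.3202]
orientation: [[-0.102, 0.995, -0.001], [0.995, 0.102, -0.001], [-0.001, -0.001, -1.0]]
force: [-0.3, -0.1, -4.0]
grip_width: 0.0222
finger_force: 59.4
```

Run:
```python
from h import *
o=get_obs(); print(o['t'],o['ee_pos'],o['orientation'].round(4).tolist())
for n in('side','top'):
    s,d=cap(n,n+'3'); P=pts(n,d); hsv=cv2.cvtColor(s,cv2.COLOR_BGR2HSV); c=o['ee_pos']
    ax=np.array([-.1045,.9945]); l=(P[...,:2]-c[:2])@ax; w=(P[...,:2]-c[:2])@np.array([.9945,.1045])
    q=P[(abs(l)<.11)&(abs(l)>.03)&(abs(w)<.025)&(P[...,2]>.13)&(P[...,2]<.2)&(hsv[...,2]>85)&(hsv[...,1]<70)]
    L=(q[:,:2]-c[:2])@ax; W=(q[:,:2]-c[:2])@np.array([.9945,.1045])
    print(n,len(q),'len range',L.min(),L.max(),np.percentile(L,[1,99]),'z slope',np.polyfit(L,q[:,2],1),'w slope',np.polyfit(L,W,1))
    g=(hsv[...,0]>15)&(hsv[...,0]<32)&(hsv[...,1]>90)&(P[...,2]>.12)&(abs(l)<.1)&(abs(w)<.05); print('gear',g.sum(),np.median(l[g]) if g.any() else '')
a=cv2.imread('pics/top3.png');s=cv2.imread('pics/side3.png')
a=cv2.resize(a[140:240,230:330],(400,400),interpolation=cv2.INTER_CUBIC); s=cv2.resize(s[140:280,255:395],(400,400),interpolation=cv2.INTER_CUBIC)
cv2.imwrite('pics/c5.png',np.hstack([a,s]))
```

```text
6.1333 [0.46447387 0.17448452 0.32020317] [[-0.102, 0.9948, -0.001], [0.9948, 0.102, -0.0013], [-0.0012, -0.0011, -1.0]]
side 330 len range -0.061097635329307926 0.09683719573454701 [-0.05781517  0.09555744] z slope [-0.07009333  0.17881113] w slope [1.17179724e-02 7.78216143e-05]
gear 95 -0.02794162684664014
top 159 len range -0.0960637622310746 -0.04071119944838298 [-0.09568453 -0.04157423] z slope [-0.00087653  0.17630723] w slope [ 0.01266538 -0.00026829]
gear 16 -0.04079181665111753
```

View pics/c5.png

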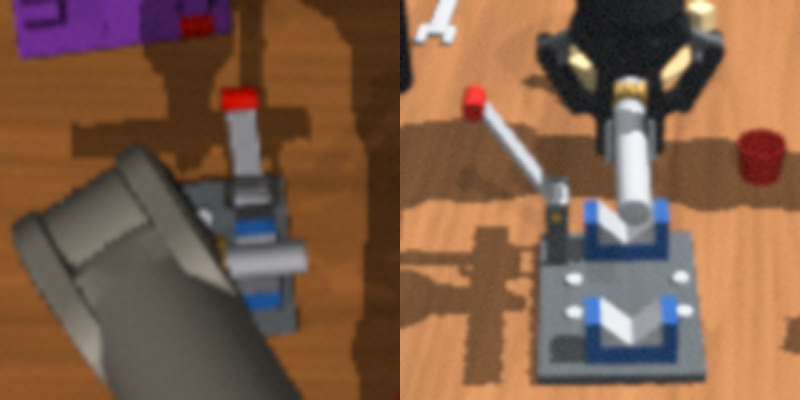

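The shaft hangs over the vees with the gear on the strap side (side crop (630,92), far half). It needs about 1 mm in +y and a slight turn, then I'll lower it.

Request:
apply_moves --motion '[[[0.1, 0, 0.1, -1, 0, 0, 0.01], [0.1, 0, 0.1, -2.5, 0, 0, 0.01], [0.1, 0, 0.1, -4.5, 0, 0, 0.01], [0.1, 0, 0.1, -6.5, 0, 0, 0.01], [0.1, 0, 0.1, -8, 0, 0, 0.01], [0.1, 0, 0.1, -9.2, 0, 0, 0.01], [0.1, 0, 0.1, -10.2, 0, 0, 0.01], [0.1, 0, 0.1, -10.8, 0, 0, 0.01], [0.1, 0, 0.1, -11, 0, 0, 0.01], [0.1, 0, 0.1, -11, 0, 0, 0.01]]]'

```text
t: 7.07
ee_pos: [0.4645, 0.1765, 0.2106]
orientation: [[-0.113, 0.994, -0.0], [0.994, 0.113, 0.0], [0.0, -0.0, -1.0]]
force: [-0.2, -0.7, -4.1]
grip_width: 0.022
finger_force: 59.5
```

Request:
apply_moves --motion '[[[0.1, 0, 0, -0.1, 0, 0, 0], [0.1, 0, 0, -0.15, 0, 0, 0], [0.1, 0, 0, -0.2, 0, 0, 0], [0.1, 0, 0, -0.25, 0, 0, 0], [0.1, 0, 0, -0.3, 0, 0, 0], [0.1, 0, 0, -0.35, 0, 0, 0], [0.1, 0, 0, -0.4, 0, 0, 0], [0.1, 0, 0, -0.45, 0, 0, 0], [0.1, 0, 0, -0.5, 0, 0, 0], [0.1, 0, 0, -0.5, 0, 0, 0]]]'

```text
t: 7.9
ee_pos: [0.4643, 0.1764, 0.2056]
orientation: [[-0.113, 0.994, -0.0], [0.994, 0.113, -0.0], [-0.0, -0.0, -1.0]]
force: [-0.5, -0.2, -3.7]
grip_width: 0.0226
finger_force: 59.5
```

Request:
apply_moves --motion '[[[0.1, 0, 0, -0.05, 0, 0, 0], [0.1, 0, 0, -0.1, 0, 0, 0], [0.1, 0, 0, -0.15, 0, 0, 0], [0.1, 0, 0, -0.2, 0, 0, 0], [0.1, 0, 0, -0.25, 0, 0, 0], [0.1, 0, 0, -0.28, 0, 0, 0], [0.1, 0, 0, -0.3, 0, 0, 0], [0.1, 0, 0, -0.3, 0, 0, 0], [0.1, 0, 0, -0.3, 0, 0, 0], [0.1, 0, 0, -0.3, 0, 0, 0]]]'

```text
t: 8.73
ee_pos: [0.4644, 0.1765, 0.2028]
orientation: [[-0.113, 0.994, 0.0], [0.994, 0.113, 0.0], [0.0, 0.0, -1.0]]
force: [0.1, -0.3, -4.4]
grip_width: 0.0222
finger_force: 59.5
```

Request:
apply_moves --motion '[[[0.1, 0, 0, -0.03, 0, 0, 0], [0.1, 0, 0, -0.06, 0, 0, 0], [0.1, 0, 0, -0.09, 0, 0, 0], [0.1, 0, 0, -0.12, 0, 0, 0], [0.1, 0, 0, -0.15, 0, 0, 0], [0.1, 0, 0, -0.18, 0, 0, 0], [0.1, 0, 0, -0.2, 0, 0, 0], [0.1, 0, 0, -0.2, 0, 0, 0], [0.1, 0, 0, -0.2, 0, 0, 0], [0.1, 0, 0, -0.2, 0, 0, 0]]]'

```text
t: 9.57
ee_pos: [0.4648, 0.1766, 0.2016]
orientation: [[-0.112, 0.994, 0.001], [0.994, 0.112, 0.0], [-0.0, 0.001, -1.0]]
force: [-1.3, -0.6, 5.4]
grip_width: 0.0223
finger_force: 60.5
```

Contact and seated (about 5 N of press). I'll release it slowly.

Request:
apply_moves --motion '[[[0.25, 0, 0, 0, 0, 0, 0], [0.28, 0, 0, 0, 0, 0, 0], [0.3, 0, 0, 0, 0, 0, 0], [0.33, 0, 0, 0, 0, 0, 0], [0.36, 0, 0, 0, 0, 0, 0], [0.4, 0, 0, 0, 0, 0, 0], [0.5, 0, 0, 0, 0, 0, 0], [0.6, 0, 0, 0, 0, 0, 0], [0.7, 0, 0, 0, 0, 0, 0], [0.7, 0, 0, 0, 0, 0, 0]]]' --newtons 20

```text
t: 10.4
ee_pos: [0.4644, 0.1765, 0.2007]
orientation: [[-0.113, 0.994, 0.0], [0.994, 0.113, 0.0], [0.0, 0.0, -1.0]]
force: [-0.2, -0.1, 0.3]
grip_width: 0.0597
finger_force: 0.0
```

Request:
apply_moves --motion '[[[0.7, 0, 0, 0.5, 0, 0, 0], [0.7, 0, 0, 1.5, 0, 0, 0], [0.7, 0, 0, 3, 0, 0, 0], [0.7, 0, 0, 5, 0, 0, 0], [0.7, 0, 0, 7.5, 0, 0, 0], [0.7, 0, 0, 10, 0, 0, 0], [0.7, 0, 0, 12.5, 0, 0, 0], [0.7, 0, 0, 14.5, 0, 0, 0], [0.7, 0, 0, 16, 0, 0, 0], [0.7, 0, 0, 16, 0, 0, 0]]]'

```text
t: 11.23
ee_pos: [0.4653, 0.1774, 0.365]
orientation: [[-0.113, 0.994, 0.008], [0.994, 0.113, 0.002], [0.001, 0.008, -1.0]]
force: [0.1, -0.5, -0.0]
grip_width: 0.06
finger_force: 0.0
```

Run:
```python
from h import *
o=get_obs(); print(o['t'],o['ee_pos'],o['orientation'].round(4).tolist())
for n in('side','top'):
    s,d=cap(n,n+'4'); P=pts(n,d); hsv=cv2.cvtColor(s,cv2.COLOR_BGR2HSV); c=np.array([.465,.1755])
    ax=np.array([-.107,.9943]); l=(P[...,:2]-c)@ax; w=(P[...,:2]-c)@np.array([.9943,.107])
    m=(abs(l)<.12)&(abs(w)<.012)&(P[...,2]>.05)&(P[...,2]<.07)&(hsv[...,1]<70)
    L=l[m];print(n,m.sum(),'len',L.min(),L.max(),'z',np.median(P[m][:,2]),np.polyfit(L,P[m][:,2],1),np.polyfit(L,w[m],1))
    k=((hsv[...,0]<8)|(hsv[...,0]>172))&(hsv[...,1]>150)&(P[...,2]>.1)&(np.hypot(P[...,0]-.586,P[...,1]-.13)<.06)
    print('knob',k.sum(),P[k].mean(0),'local',np.median(l[k]),np.median(w[k]))
a=cv2.imread('pics/top4.png');s=cv2.imread('pics/side4.png')
a=cv2.resize(a[140:240,230:330],(400,400),interpolation=cv2.INTER_CUBIC); s=cv2.resize(s[140:280,255:395],(400,400),interpolation=cv2.INTER_CUBIC)
cv2.imwrite('pics/c6.png',np.hstack([a,s]))
```

```text
11.2333 [0.46527878 0.17741617 0.36502312] [[-0.1129, 0.9936, 0.0078], [0.9936, 0.1129, 0.0022], [0.0013, 0.0079, -1.0]]
side 540 len -0.09440857752511644 0.09685082286249753 z 0.05832082466411659 [-0.00522305  0.05792296] [0.00287438 0.00071877]
knob 79 [0.58564104 0.13335232 0.16221692] local -0.051407829244842225 0.11567081258849402
top 128 len -0.09389718613570684 -0.04022297926887475 z 0.058027660409499915 [-0.01569018  0.05705182] [-0.01772506 -0.00206883]
knob 52 [0.58555041 0.12766552 0.16557848] local -0.05958651500716559 0.11469671880698032
```

View pics/c6.png

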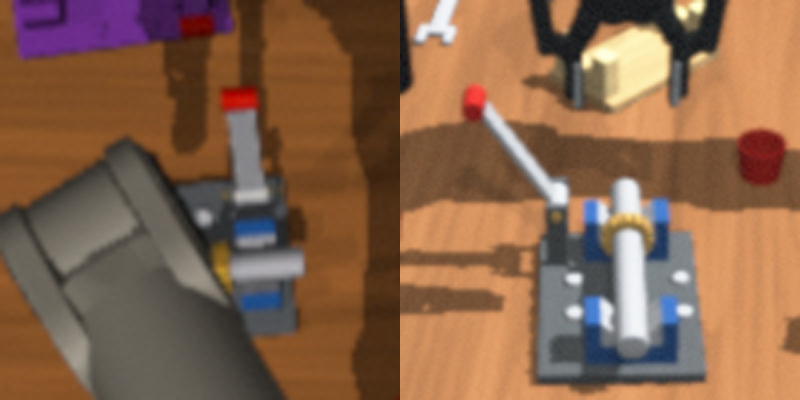

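Seated in both vees: side crop shows the shaft from (625,185) to (632,345), gear in the gap at (628,233) on the strap side. Next I'll turn the tool 90° and go above the knob.

Request:
apply_moves --motion '[[[0.7, 0, 0, 1, 0, 0, 0.08], [0.7, 1, -0.2, 2.5, 0, 0, 0.2], [0.7, 2.5, -0.8, 3.5, 0, 0, 0.32], [0.7, 4, -1.5, 4, 0, 0, 0.44], [0.7, 6, -2.2, 4, 0, 0, 0.56], [0.7, 8, -3, 4, 0, 0, 0.68], [0.7, 9.5, -3.7, 4, 0, 0, 0.8], [0.7, 10.7, -4.2, 4, 0, 0, 0.92], [0.7, 11.6, -4.6, 4, 0, 0, 1.04], [0.7, 12.1, -4.8, 4, 0, 0, 1.15]]]'

```text
t: 12.17
ee_pos: [0.5862, 0.1272, 0.3987]
orientation: [[-0.954, 0.299, -0.003], [0.299, 0.954, -0.0], [0.003, -0.001, -1.0]]
force: [0.4, -0.4, 0.3]
grip_width: 0.0598
finger_force: 0.0
```

Request:
apply_moves --motion '[[[0.7, 0, 0, 0, 0, 0, 0.11], [0.7, 0, 0, 0, 0, 0, 0.22], [0.7, 0, 0, 0, 0, 0, 0.33], [0.7, 0, 0, 0, 0, 0, 0.41], [0.7, 0, 0, -1, 0, 0, 0.415], [0.7, 0, 0, -2, 0, 0, 0.415], [0.7, 0, 0, -3, 0, 0, 0.415], [0.7, 0, 0, -3, 0, 0, 0.415], [0.7, 0, 0, -3, 0, 0, 0.415], [0.7, 0, 0, -3, 0, 0, 0.415]]]'

```text
t: 13.0
ee_pos: [0.5854, 0.1286, 0.3706]
orientation: [[-0.994, -0.107, -0.0], [-0.107, 0.994, 0.0], [0.0, 0.0, -1.0]]
force: [0.1, 0.3, 0.0]
grip_width: 0.0601
finger_force: 0.0
```

Run:
```python
from h import *
o=get_obs(); print(o['t'],o['ee_pos'],o['orientation'].round(4).tolist(),o['joint_pos'].round(0))
s,d=cap('side','side5'); a,_=cap('top','top5')
a=cv2.resize(a[120:220,240:340],(400,400),interpolation=cv2.INTER_CUBIC); s=cv2.resize(s[110:250,225:365],(400,400),interpolation=cv2.INTER_CUBIC)
cv2.imwrite('pics/c7.png',np.hstack([a,s]))
```

```text
13.0 [0.58538195 0.12859053 0.37057198] [[-0.9943, -0.1068, -0.0003], [-0.1068, 0.9943, 0.0002], [0.0002, 0.0002, -1.0]] [ 18.  25. -46.  97.  19.  67.  64.]
```

View pics/c7.png

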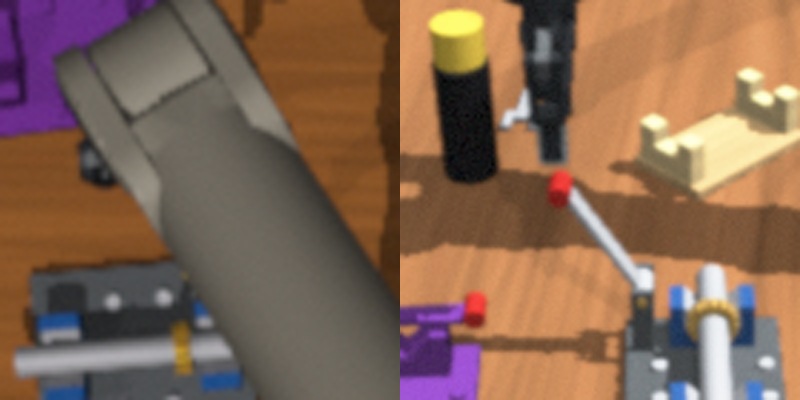

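Run:
```python
from h import *
m=optics.camera_model('side');K=np.array(m['mtx']);T=np.linalg.inv(m['cam_to_world'])
def pr(p): c=K@(T@np.r_[p,1])[:3]; return (c[:2]/c[2]).round(1)
print('near tip',pr([.5854-.004,.1286+.04,.1976]),'knob expected',pr([.5856,.1283,.1567]),'near face',pr([.5856-.0014,.1283+.013,.1567]))
```

```text
near tip [278.5 170.4] knob expected [280.7 176.3] near face [280.4 179.6]
```

Request:
apply_moves --motion '[[[0.7, 0, 0, -0.6, 0, 0, 0], [0.7, 0, 0, -1.6, 0, 0, 0], [0.7, 0, 0, -2.8, 0, 0, 0], [0.7, 0, 0, -4, 0, 0, 0], [0.7, 0, 0, -5, 0, 0, 0], [0.7, 0, 0, -5.5, 0, 0, 0], [0.7, 0, 0, -5.9, 0, 0, 0], [0.7, 0, 0, -5.9, 0, 0, 0], [0.6, 0, 0, -5.9, 0, 0, 0], [0.5, 0, 0, -5.9, 0, 0, 0]]]'

```text
t: 13.93
ee_pos: [0.5857, 0.1287, 0.3123]
orientation: [[-0.994, -0.107, 0.001], [-0.107, 0.994, 0.0], [-0.001, 0.0, -1.0]]
force: [0.1, 0.3, 0.2]
grip_width: 0.0429
finger_force: 0.0
```

Request:
apply_moves --motion '[[[0.45, 0, 0, 0, 0, 0, 0], [0.4, 0, 0, 0, 0, 0, 0], [0.37, 0, 0, 0, 0, 0, 0], [0.34, 0, 0, 0, 0, 0, 0], [0.31, 0, 0, 0, 0, 0, 0], [0.28, 0, 0, 0, 0, 0, 0], [0.25, 0, 0, 0, 0, 0, 0], [0.2, 0, 0, 0, 0, 0, 0], [0.2, 0, 0, 0, 0, 0, 0], [0.2, 0, 0, 0, 0, 0, 0]]]' --newtons 20

```text
t: 14.77
ee_pos: [0.5861, 0.1268, 0.3121]
orientation: [[-0.994, -0.106, 0.001], [-0.106, 0.994, -0.003], [-0.001, -0.003, -1.0]]
force: [0.6, -5.4, 2.5]
grip_width: 0.0257
finger_force: 22.6
```

Run:
```python
from h import *
ax=np.array([-.107,.9943]); ex=np.array([.9943,.107]); c=np.array([.465,.1755])
a=cv2.imread('pics/top4.png'); b=cv2.imread('pics/top5.png'); z0=cv2.imread('pics/top0.png')
def G(im,z):
    # resample image onto local plane at height z: 0.5 mm/px, cols = local y, rows = local x
    Y,X=np.meshgrid(np.arange(-.12,.12,.0005),np.arange(-.04,.04,.0005)); W=c+X[...,None]*ex+Y[...,None]*ax
    m=optics.camera_model('top');K=np.array(m['mtx']);T=np.linalg.inv(m['cam_to_world'])
    Q=np.concatenate([W,np.full(W.shape[:2]+(1,),z),np.ones(W.shape[:2]+(1,))],-1)@T.T; p=Q[...,:3]@K.T; p=p[...,:2]/p[...,2:]
    return cv2.remap(im,p[...,0].astype(np.float32),p[...,1].astype(np.float32),cv2.INTER_CUBIC),Y[0]
def edges(prof,y,lo,hi):
    s=(y>=lo)&(y<=hi); g=np.gradient(cv2.GaussianBlur(prof[None].astype(np.float32),(0,0),3)[0]); i=np.where(s)[0]
    return (y[i[g[i].argmax()]]*1000).round(1),(y[i[g[i].argmin()]]*1000).round(1)
R=lambda im,x0,x1: im[int((x0+.04)*2000):int((x1+.04)*2000)].astype(float)
im,y=G(z0,.052); bl=(im[...,0].astype(float)-im[...,2])
for r in((.024,.032),(-.032,-.024)):
    p=R(bl,*r).mean(0); print('blue strip',r,'-y vee edges',edges(p,y,-.09,-.03),'+y',edges(p,y,.03,.09))
im,y=G(a,.047); p=R(im.mean(2),-.006,.006).mean(0); print('shaft -y end',edges(p,y,-.115,-.08))
im,y=G(b,.047); p=R(im.mean(2),-.006,.006).mean(0); print('shaft +y end',edges(p,y,.08,.115))
```

```text
blue strip (0.024, 0.032) -y vee edges (np.float64(-75.0), np.float64(-44.5)) +y (np.float64(44.0), np.float64(78.0))
blue strip (-0.032, -0.024) -y vee edges (np.float64(-85.5), np.float64(-45.0)) +y (np.float64(45.0), np.float64(79.0))
shaft -y end (np.float64(-94.5), np.float64(-115.0))
shaft +y end (np.float64(106.5), np.float64(97.5))
```

The shaft sits within about 1.5 mm of centre, and the knob is pinched. Now I'll swing the strap along its 112 mm arc.

Request:
apply_moves --motion '[[[0.2, -0.3, -0.2, 0.2, 0, 0, 0], [0.2, -0.95, -0.3, 0.57, 0, 0, 0], [0.2, -1.7, -0.38, 0.9, 0, 0, 0], [0.2, -2.43, -0.46, 1.17, 0, 0, 0], [0.2, -3.2, -0.55, 1.39, 0, 0, 0], [0.2, -3.95, -0.63, 1.56, 0, 0, 0], [0.2, -4.7, -0.71, 1.67, 0, 0, 0], [0.2, -5.5, -0.79, 1.73, 0, 0, 0], [0.2, -6.45, -0.9, 1.73, 0, 0, 0], [0.2, -7.42, -1.0, 1.64, 0, 0, 0]]]'

```text
t: 15.6
ee_pos: [0.5105, 0.1184, 0.3287]
orientation: [[-0.994, -0.107, 0.001], [-0.107, 0.994, -0.0], [-0.001, -0.0, -1.0]]
force: [2.9, -2.4, 3.5]
grip_width: 0.0255
finger_force: 22.7
```

Request:
apply_moves --motion '[[[0.2, -0.77, -0.12, -0.1, 0, 0, 0], [0.2, -1.52, -0.24, -0.23, 0, 0, 0], [0.2, -2.27, -0.32, -0.45, 0, 0, 0], [0.2, -2.98, -0.4, -0.74, 0, 0, 0], [0.2, -3.69, -0.48, -1.08, 0, 0, 0], [0.2, -4.36, -0.55, -1.46, 0, 0, 0], [0.2, -5.01, -0.62, -1.9, 0, 0, 0], [0.2, -5.63, -0.69, -2.37, 0, 0, 0], [0.2, -6.2, -0.75, -2.89, 0, 0, 0], [0.2, -6.75, -0.81, -3.45, 0, 0, 0]]]'

```text
t: 16.43
ee_pos: [0.4422, 0.111, 0.2931]
orientation: [[-0.994, -0.108, -0.002], [-0.108, 0.994, 0.001], [0.002, 0.001, -1.0]]
force: [-0.6, 0.0, 3.5]
grip_width: 0.0257
finger_force: 24.3
```

Request:
apply_moves --motion '[[[0.2, -0.43, -0.05, -0.5, 0, 0, 0], [0.2, -0.85, -0.09, -1.05, 0, 0, 0], [0.2, -1.22, -0.13, -1.62, 0, 0, 0], [0.2, -1.51, -0.16, -2.12, 0, 0, 0], [0.2, -1.79, -0.19, -2.64, 0, 0, 0], [0.2, -2.03, -0.22, -3.18, 0, 0, 0], [0.2, -2.21, -0.24, -3.63, 0, 0, 0], [0.2, -2.37, -0.25, -4.09, 0, 0, 0], [0.2, -2.48, -0.27, -4.4, 0, 0, 0], [0.2, -2.53, -0.27, -4.6, 0, 0, 0]]]'

```text
t: 17.27
ee_pos: [0.4171, 0.1082, 0.2466]
orientation: [[-0.994, -0.108, -0.003], [-0.108, 0.994, 0.001], [0.003, 0.001, -1.0]]
force: [-5.3, 2.7, 4.0]
grip_width: 0.0254
finger_force: 26.9
```

Request:
apply_moves --motion '[[[0.2, -0.15, -0.02, -0.25, 0, 0, 0], [0.2, -0.25, -0.03, -0.5, 0, 0, 0], [0.2, -0.32, -0.02, -0.75, 0, 0, 0], [0.2, -0.38, -0.02, -1, 0, 0, 0], [0.2, -0.42, -0.02, -1.25, 0, 0, 0], [0.2, -0.46, -0.02, -1.5, 0, 0, 0], [0.2, -0.5, -0.02, -1.7, 0, 0, 0], [0.2, -0.52, -0.02, -1.85, 0, 0, 0], [0.2, -0.54, -0.02, -1.95, 0, 0, 0], [0.2, -0.55, -0.02, -2.0, 0, 0, 0]]]'

```text
t: 18.1
ee_pos: [0.4128, 0.1078, 0.2274]
orientation: [[-0.994, -0.107, -0.0], [-0.107, 0.994, 0.001], [-0.0, 0.001, -1.0]]
force: [-2.4, 3.2, 2.7]
grip_width: 0.0253
finger_force: 27.4
```

Request:
apply_moves --motion '[[[0.2, 0, 0, -0.05, 0, 0, 0], [0.2, 0, 0, -0.1, 0, 0, 0], [0.2, 0, 0, -0.15, 0, 0, 0], [0.2, 0, 0, -0.2, 0, 0, 0], [0.2, 0, 0, -0.25, 0, 0, 0], [0.2, 0, 0, -0.3, 0, 0, 0], [0.2, 0, 0, -0.35, 0, 0, 0], [0.2, 0, 0, -0.4, 0, 0, 0], [0.2, 0, 0, -0.4, 0, 0, 0], [0.2, 0, 0, -0.4, 0, 0, 0]]]'

```text
t: 18.93
ee_pos: [0.4125, 0.1078, 0.2233]
orientation: [[-0.994, -0.107, -0.001], [-0.107, 0.994, 0.001], [0.001, 0.001, -1.0]]
force: [-3.5, 4.2, 1.2]
grip_width: 0.0254
finger_force: 27.5
```

Request:
apply_moves --motion '[[[0.2, 0, 0, -0.03, 0, 0, 0], [0.2, 0, 0, -0.06, 0, 0, 0], [0.2, 0, 0, -0.09, 0, 0, 0], [0.2, 0, 0, -0.12, 0, 0, 0], [0.2, 0, 0, -0.15, 0, 0, 0], [0.2, 0, 0, -0.18, 0, 0, 0], [0.2, 0, 0, -0.21, 0, 0, 0], [0.2, 0, 0, -0.24, 0, 0, 0], [0.2, 0, 0, -0.25, 0, 0, 0], [0.2, 0, 0, -0.25, 0, 0, 0]]]'

```text
t: 19.77
ee_pos: [0.4124, 0.1078, 0.2208]
orientation: [[-0.994, -0.107, -0.001], [-0.107, 0.994, 0.001], [0.001, 0.001, -1.0]]
force: [-4.5, 4.5, 2.7]
grip_width: 0.0256
finger_force: 27.6
```

Run:
```python
from h import *
print(get_obs()['force'])
s,d=cap('side','side6')
cv2.imwrite('pics/c8.png',cv2.resize(s[180:290,290:390],(600,660)[:1]+(600,),interpolation=cv2.INTER_CUBIC))
```

```text
[-4.51640912  4.50187449  2.69203155]
```

View pics/c8.png

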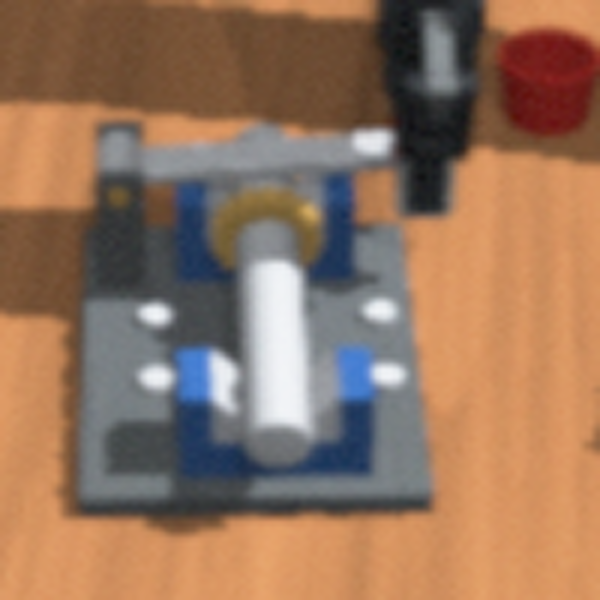

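The strap lies almost level, from (120,160) to (390,145), with the knob hidden in the fingers. I'll ease down until it makes contact.

Request:
apply_moves --motion '[[[0.2, 0, 0, -0.02, 0, 0, 0], [0.2, 0, 0, -0.05, 0, 0, 0], [0.2, 0, 0, -0.08, 0, 0, 0], [0.2, 0, 0, -0.11, 0, 0, 0], [0.2, 0, 0, -0.14, 0, 0, 0], [0.2, 0, 0, -0.17, 0, 0, 0], [0.2, 0, 0, -0.2, 0, 0, 0], [0.2, 0, 0, -0.2, 0, 0, 0], [0.2, 0, 0, -0.2, 0, 0, 0], [0.2, 0, 0, -0.2, 0, 0, 0]]]'

```text
t: 20.65
ee_pos: [0.4124, 0.1078, 0.2188]
orientation: [[-0.994, -0.107, -0.001], [-0.107, 0.994, 0.001], [0.001, 0.001, -1.0]]
force: [-4.4, 4.4, 1.2]
grip_width: 0.0257
finger_force: 27.6
```

Request:
apply_moves --motion '[[[0.2, 0, 0, -0.02, 0, 0, 0], [0.2, 0, 0, -0.05, 0, 0, 0], [0.2, 0, 0, -0.08, 0, 0, 0], [0.2, 0, 0, -0.11, 0, 0, 0], [0.2, 0, 0, -0.14, 0, 0, 0], [0.2, 0, 0, -0.17, 0, 0, 0], [0.2, 0, 0, -0.2, 0, 0, 0], [0.2, 0, 0, -0.2, 0, 0, 0], [0.2, 0, 0, -0.2, 0, 0, 0], [0.2, 0, 0, -0.2, 0, 0, 0]]]'

```text
t: 21.48
ee_pos: [0.4123, 0.1077, 0.2168]
orientation: [[-0.994, -0.107, -0.001], [-0.107, 0.994, 0.001], [0.001, 0.001, -1.0]]
force: [-3.2, 4.9, 1.9]
grip_width: 0.0256
finger_force: 27.7
```

Request:
apply_moves --motion '[[[0.2, 0, 0, -0.02, 0, 0, 0], [0.2, 0, 0, -0.05, 0, 0, 0], [0.2, 0, 0, -0.08, 0, 0, 0], [0.2, 0, 0, -0.11, 0, 0, 0], [0.2, 0, 0, -0.14, 0, 0, 0], [0.2, 0, 0, -0.17, 0, 0, 0], [0.2, 0, 0, -0.2, 0, 0, 0], [0.2, 0, 0, -0.2, 0, 0, 0], [0.2, 0, 0, -0.2, 0, 0, 0], [0.2, 0, 0, -0.2, 0, 0, 0]]]'

```text
t: 22.32
ee_pos: [0.4124, 0.1077, 0.2148]
orientation: [[-0.994, -0.107, -0.001], [-0.107, 0.994, 0.001], [0.001, 0.001, -1.0]]
force: [-4.1, 3.7, 1.1]
grip_width: 0.0256
finger_force: 27.7
```

Run:
```python
from h import *
print(get_obs()['force'],get_obs()['ft_torque'])
s,d=cap('side','side7'); P=pts('side',d); c=np.array([.465,.1755]); ex=np.array([.9943,.107]); ax=np.array([-.107,.9943])
l=(P[...,:2]-c)@ax; w=(P[...,:2]-c)@ex
for n,i in(('side6',None),('side7',None)):
    P=pts('side',np.load(f'pics/{n}.npy')); l=(P[...,:2]-c)@ax; w=(P[...,:2]-c)@ex
    m=(l>-.072)&(l<-.05)&(P[...,2]>.058)&(P[...,2]<.085)
    for a,b in((-.04,-.03),(-.03,-.015),(-.015,0),(0,.015),(.015,.03),(.03,.04)):
        k=m&(w>a)&(w<b); print(n,a,k.sum(),np.median(P[k][:,2]).round(4) if k.any() else '')
    k=(abs(w)<.004)&(l>-.02)&(l<.09)&(P[...,2]>.05); print('shaft top',np.median(P[k][:,2]))
```

```text
[-4.09931851  3.74429945  1.12489451] [ 0.88917298  0.52230956 -0.03021622]
side6 -0.04 28 0.0722
side6 -0.03 42 0.0709
side6 -0.015 49 0.07
side6 0 40 0.0691
side6 0.015 44 0.0685
side6 0.03 25 0.068
shaft top 0.05966395960014759
side7 -0.04 30 0.0666
side7 -0.03 40 0.0667
side7 -0.015 43 0.0671
side7 0 42 0.066
side7 0.015 45 0.0665
side7 0.03 26 0.0662
shaft top 0.06016023598377457
```

Request:
apply_moves --motion '[[[0.2, 0, 0, -0.01, 0, 0, 0], [0.2, 0, 0, -0.02, 0, 0, 0], [0.2, 0, 0, -0.04, 0, 0, 0], [0.2, 0, 0, -0.06, 0, 0, 0], [0.2, 0, 0, -0.08, 0, 0, 0], [0.2, 0, 0, -0.1, 0, 0, 0], [0.2, 0, 0, -0.12, 0, 0, 0], [0.2, 0, 0, -0.12, 0, 0, 0], [0.2, 0, 0, -0.12, 0, 0, 0], [0.2, 0, 0, -0.12, 0, 0, 0]]]'

```text
t: 23.2
ee_pos: [0.4124, 0.1078, 0.2136]
orientation: [[-0.994, -0.107, -0.001], [-0.107, 0.994, 0.001], [0.001, 0.001, -1.0]]
force: [-3.9, 4.6, 2.1]
grip_width: 0.0253
finger_force: 27.8
```

Request:
apply_moves --motion '[[[0.2, 0, 0, -0.01, 0, 0, 0], [0.2, 0, 0, -0.02, 0, 0, 0], [0.2, 0, 0, -0.04, 0, 0, 0], [0.2, 0, 0, -0.06, 0, 0, 0], [0.2, 0, 0, -0.08, 0, 0, 0], [0.2, 0, 0, -0.1, 0, 0, 0], [0.2, 0, 0, -0.12, 0, 0, 0], [0.2, 0, 0, -0.12, 0, 0, 0], [0.2, 0, 0, -0.12, 0, 0, 0], [0.2, 0, 0, -0.12, 0, 0, 0]]]'

```text
t: 24.03
ee_pos: [0.4124, 0.1079, 0.2129]
orientation: [[-0.994, -0.107, -0.001], [-0.107, 0.994, -0.0], [0.001, -0.0, -1.0]]
force: [-6.1, 3.9, 9.4]
grip_width: 0.0255
finger_force: 28.6
```

Contact at the knob (9 N). I'll release it, rise and back away.

Request:
apply_moves --motion '[[[0.3, 0, 0, 0, 0, 0, 0], [0.33, 0, 0, 0, 0, 0, 0], [0.36, 0, 0, 0, 0, 0, 0], [0.4, 0, 0, 0, 0, 0, 0], [0.45, 0, 0, 0, 0, 0, 0], [0.5, 0, 0, 0, 0, 0, 0], [0.55, 0, 0, 0, 0, 0, 0], [0.6, 0, 0, 0, 0, 0, 0], [0.6, 0, 0, 0, 0, 0, 0], [0.6, 0, 0, 0, 0, 0, 0]]]'

```text
t: 24.87
ee_pos: [0.4129, 0.1074, 0.2127]
orientation: [[-0.994, -0.107, 0.0], [-0.107, 0.994, 0.0], [-0.0, 0.0, -1.0]]
force: [0.9, -0.4, 0.2]
grip_width: 0.0511
finger_force: 0.0
```

Request:
apply_moves --motion '[[[0.6, 0, 0, 0.3, 0, 0, 0], [0.6, 0, 0, 1, 0, 0, 0], [0.6, 0, 0, 2, 0, 0, 0], [0.6, 0, 0, 3.5, 0, 0, 0], [0.6, 0, 0, 5.5, 0, 0, 0], [0.6, 0, 0, 8, 0, 0, 0], [0.6, 0, 0, 10.5, 0, 0, 0], [0.6, 0, 0, 13, 0, 0, 0], [0.6, 0, 0, 14.5, 0, 0, 0], [0.6, 0, 0, 15, 0, 0, 0]]]'

```text
t: 25.7
ee_pos: [0.4136, 0.1083, 0.3661]
orientation: [[-0.994, -0.107, 0.006], [-0.107, 0.994, -0.0], [-0.006, -0.001, -1.0]]
force: [0.1, -1.1, -0.3]
grip_width: 0.0514
finger_force: 0.0
```

Request:
apply_moves --motion '[[[0.6, 0, -1, 0, 0, 0, 0], [0.6, 1, -3, 0, 0, 0, 0], [0.6, 2, -6, 0, 0, 0, 0], [0.6, 3, -9, 0, 0, 0, 0], [0.6, 3, -12, 0, 0, 0, 0], [0.6, 3, -15, 0, 0, 0, 0], [0.6, 3, -18, 0, 0, 0, 0], [0.6, 3, -20, 0, 0, 0, 0], [0.6, 3, -21, 0, 0, 0, 0], [0.6, 3, -21, 0, 0, 0, 0]]]'

```text
t: 26.53
ee_pos: [0.4425, -0.1045, 0.3624]
orientation: [[-0.995, -0.103, -0.001], [-0.103, 0.995, 0.0], [0.001, 0.0, -1.0]]
force: [-0.0, -0.0, 0.6]
grip_width: 0.0511
finger_force: 0.0
```

Run:
```python
from h import *
s,d=cap('side','side8'); a,_=cap('top','top8'); c=np.array([.465,.1755]); ex=np.array([.9943,.107]); ax=np.array([-.107,.9943])
P=pts('side',d); l=(P[...,:2]-c)@ax; w=(P[...,:2]-c)@ex
m=(l>-.072)&(l<-.05)&(P[...,2]>.055)&(P[...,2]<.085)
for q in(-.04,-.02,.015,.035):
    k=m&(abs(w-q)<.008); print(q,k.sum(),np.median(P[k][:,2]).round(4))
k=(abs(w)<.004)&(l>-.02)&(l<.09)&(P[...,2]>.05); print('shaft top',np.median(P[k][:,2]),'range',l[k].max())
a=cv2.resize(a[140:240,230:330],(400,400),interpolation=cv2.INTER_CUBIC); s=cv2.resize(s[150:290,255:395],(400,400),interpolation=cv2.INTER_CUBIC)
cv2.imwrite('pics/c9.png',np.hstack([a,s]))
```

```text
-0.04 50 0.0658
-0.02 42 0.0651
0.015 46 0.066
0.035 39 0.0663
shaft top 0.05956520276608518 range 0.0897251521790993
```

View pics/c9.png

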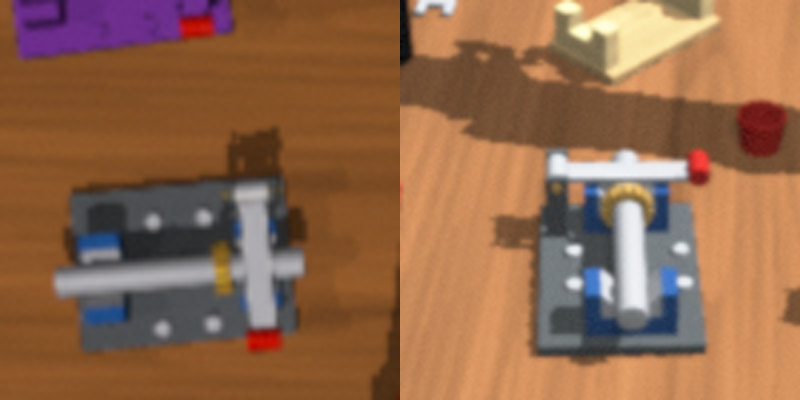

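The shaft overhangs each vee equally (top crop ends at 55 and 303), the gear is in the gap by the strap vee, and the strap lies level on the shaft with its knob at (264,340).

```bash
python3 -c "
from bench import env; print(env.job_done())"
```

```text
the job is handed in; nothing more can be done
None
```

The gear shaft is seated in both vees, centred to about 1.5 mm with its gear in the gap on the strap side; the strap rests on it and is let go, and the job was handed in at about 27 s.

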